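Seat the toner cartridge and snap its lock lever over

ROBOT

A 6-joint arm with a two-finger parallel gripper is mounted at the origin on the work surface. World frame = base frame: x ahead of the robot, y to its left, z up, the work surface at z = 0. Lengths are in m, angles in rad, forces in N, time in s.
With the tool pointing down it reaches from about 0.3 to 0.875 m from the base axis. Payload 6.4 kg.
Tool frame: the origin (TCP) lies on the centre line of the jaws, within the pads' length; the fingertips stand 11 mm ahead of it and the grasp point (between the pads) lies 8 mm behind it (manip.tip_reach is the distance from the TCP to the fingertips, in m); z points along the fingers, y is the direction in which the jaws open and shut (so a half turn about z gives the same grasp; the last joint's range is limited). The gripper opens to 85 mm and grips with 20 to 120 N. Pads are 22 mm wide; open, the fingers measure 114 mm over their backs; the gripper's body (76 mm by 85 mm) begins 54 mm behind the grasp point. The pads swing forward as they close: fully open they stand 13 mm farther back than shut.
Start: joints at [1.05, 0.181, 1.607, -0, 1.354, -0.206], TCP at [0.178, 0.547, 0.242] pointing down, gripper open.
Joint ranges: [-2.99, 2.99], [-0.89, 2.07], [0.3, 2.58], [-1.14, 4.28], [0, 2.63], [-3.12, 3.12]. Speed limits (rad/s): [2.57, 2.57, 3.01, 3.14, 3.14, 3.14].

INTERFACE

Orientations are given as a rotation vector (axis times angle).
In Python, from bench import telemetry, cams, sign_off, manip gives the robot as it stands. The module is installed in compiled form; this text tells all that it offers.
- The arm moves only by the tool move_arm, never from a script. Its argument "steps" is a list of rows, each an object of numbers: "x", "y", "z": the shift along the world's x, y, z in mm; "rx", "ry", "rz": the turn, a rotation vector about the world's x, y, z in rad. A call has 1 to 20 rows; each row is the pose to reach, as a shift and turn from the pose commanded when the call began; what a row does not reach only later rows make up. A row lasts 1/10 s, in which the tool goes at most 50 mm and 8.59 degrees, less where a joint would pass 70% of its speed; a pose out of reach is approached as far as the arm can. A call with a gripper value outside its range is refused whole. "claw" is the opening, from 0 (shut) to 1 (fully open), set as the call begins (left out, the last holds). The fingers move at their own pace and stop on an object; the grip force is fixed at half the most. Time passes only in rows, so rows that repeat a pose let the fingers close. It gives the time, the measured TCP pose, the force and the opening at its end, in the units of the state.
- telemetry.state(): the state, without advancing time (a new reading comes with each control period).
- cams.grab_frame(name): name is "side" or "top" or "wrist"; returns (picture, depth): 384x512x3 uint8, blue, green, red; 384x512 float32, m along the optical axis (not along the pixel's ray), 0 where there is no reading.
- cams.camera_model(name): a dict with "mtx" (3x3 intrinsics, pixels), "view" (4x4, takes a point from world to camera coordinates); the wrist camera has in their place "tool_from_camera" (4x4, takes a point from camera to tool coordinates, whose origin is the TCP and whose axes are the flange's). Camera axes: x right, y down, z forward; pixel columns grow to the right and rows downward; lengths in m; the calibration is good to about 2 mm. A picture is of the moment at which its call begins: read the wrist's pose just before it. camera_model takes no time and is no camera call.
- sign_off(): hands the job in, once; it reports no verdict.
The state is a dict: "clock": time; "joint_positions": joint angles; "qvel": joint speeds; "effort": joint torques, N m; "tool_pos": TCP position; "tool_rot": TCP orientation; "force": force on the tool from outside, world axes, zero at the start; "ft_torque": the same for the moment, N m; "gripper_width": opening from 0.0 (shut) to 1.0 (fully open).
Only numpy, scipy, OpenCV 4.12 (cv2) and the standard library are available. Lean on these libraries where they do the work, as an engineer would, in place of code of your own. Each camera call takes 0.05 s, during which the arm holds its last target. There are 200 camera calls.

TASK

The toner cartridge in the open printer is sitting part-way out. Push it along its guides until it is fully home against the back of the bay, then push the lock lever beside it over, away from the robot, past its dead point until it snaps into lock and stays there. Only push: do not lift the cartridge, and leave the other things where they are.

Things in the scene. Friction and masses are not known exactly. Their poses are not given: they have to be found in the camera images.
- printer: Compact laser printer, top cover off, fixed to the desk; cream, 340 (x) x 420 (y) x 150 mm high. Origin: centre of its underside, on the desk. Its +x is the way the cartridge goes in (roughly away from the robot; turned up to 0.25 rad), +y to its left, z up. Left of the bay is a deck at height 110 mm, right of it (y -131 to -210) a deck at height 92 that carries the lock lever.
- bay_back (a point): Printer's bay, fixed: foot of the bay's back wall, at (50, 0, 110) mm in the printer's frame, axes as the printer's. The bay is open above and to -x. Its dark floor (height 110) runs 210 mm to -x of here, 200 mm wide. Guide walls along it: inner faces at y = +-123 mm, outer +-131, tops 22 mm above the floor. The rear housing beyond rises 40 mm above the floor.
- toner_mid (a point): Centre of the black toner cartridge, a loose block 90 (x) x 242 (y) x 60 mm high on the bay floor (this point 30 mm above it). Axes as the printer's. Starts 40 to 70 mm short of home; slides along the printer's +x with 1 to 8 N. Its flat near face, 45 mm to -x of this point, is free to push. Fully home: far face against the back wall, this point 45 mm to -x of bay_back.
- toner: The same cartridge, 0.4 to 0.75 kg; origin at the centre of its underside, 30 mm below toner_mid. A carrying loop of 10 mm bar, 90 mm long in y, stands 21 mm above the middle of its top (not needed).
- lock_lever (a joint): Over-centre lock lever, hinged along the printer's y. 0 = open, leaning 0.70 rad from upright to the printer's -x; 0.70 upright; 1.50 locked, leaning to +x. Below the dead point (0.85) a spring returns it to 0; beyond, it snaps to 1.50 and stays. About 5 N at the grip starts it, less nearer the dead point. A steel keeper on its shaft rises behind the cartridge; it cannot lock unless that is home.
- lever_pivot (a point): The lock lever's axis, at the middle of the lever's width: at (-46, -155, 100) mm in the printer's frame, fixed, axes as the printer's.
- lever_tip (a point): Free end of the lock lever, 87 mm from the pivot. The last 34 mm is a light grey grip pad 32 mm wide in y and 14 mm thick; below it is a bare metal arm 14 mm wide and 10 mm thick. Open: about 56 mm to -x of the pivot and 67 mm above it. Moves with the lever.
- stamp: Bystander: black self-inking stamp 45 x 30 x 68 mm, standing on the printer's left deck. Origin at the centre of its underside.
- tape: Bystander: roll of tape, 66 mm across, 19 mm high, lying on the printer's rear housing. Origin at the centre of its underside.
- calculator: Bystander: pocket calculator 75 x 130 x 14 mm, lying on the printer's rear housing.
- stapler: Bystander: black stapler 140 x 36 x 48 mm on the desk. Origin at the centre of its underside.
- mug: Bystander: white mug, 80 mm across, 95 mm high, on the desk. Origin at the centre of its underside.
- water_bottle: Bystander: clear bottle, 64 mm across, 210 mm high, on the desk. Origin at the centre of its underside.
- sanitiser: Bystander: white pump bottle, 62 x 62 x 183 mm high, on the desk. Origin at the centre of its underside.

How it is judged:
By the outcome, as a careful person would: the job done as asked, in the order asked, and still so for the second after the job is handed in, with the robot touching nothing.
It also fails if it takes over 48 s, if anything falls off the work surface, if the arm or the gripper's body presses on something with over 40 N, if the wrist force passes 120 N, or if a joint passes its speed limit or range.

## Working session

There is one attempt and no reset: what is moved stays moved. The work goes in short steps, Python scripts to look and compute and a tool call to move; the robot and the scene stay as the last step left them, time stands still between calls to the robot, and variables do not carry over. Pictures are saved under pics/ and viewed, about 8 in all and at most 12, crops included, and the job is handed in when it is done.

Besides the shell and the picture viewer there is one more tool, called after "Call:" as name(argument=value, ...), one argument or row to a line, values as JSON. move_arm: Moves the arm, as the interface text tells. Its arguments: {"type":"object","properties":{"steps":{"type":"array"},"claw":{"type":"number"}},"required":["steps"]}

```bash
mkdir -p pics
cat > h.py <<'E'
import numpy as np, cv2
from bench import telemetry, cams, sign_off, manip
def pts(name):
    s=telemetry.state(); im,d=cams.grab_frame(name); m=cams.camera_model(name)
    K=np.array(m["mtx"]); v,u=np.mgrid[:384,:512]
    P=np.stack([(u-K[0,2])/K[0,0]*d,(v-K[1,2])/K[1,1]*d,d],-1)
    if "view" in m: T=np.linalg.inv(np.array(m["view"]))
    else:
        T=np.eye(4); T[:3,:3]=cv2.Rodrigues(np.array(s["tool_rot"],float))[0]; T[:3,3]=s["tool_pos"]
        T=T@np.array(m["tool_from_camera"])
    W=P@T[:3,:3].T+T[:3,3]; W[d==0]=np.nan
    return im,W
E
python3 - <<'E'
from h import *
s=telemetry.state(); print(s["tool_pos"],s["tool_rot"],s["gripper_width"],s["force"],manip.tip_reach)
for n in("top","side"):
    im,W=pts(n); np.savez(f"{n}0.npz",im=im,W=W); cv2.imwrite(f"pics/{n}0.png",im)
    print(n,np.array(cams.camera_model(n)["view"]).round(2).tolist())
    print(np.nan_to_num(W[::48,::64]).round(2).tolist() if 0 else "")
E
```

```text
[0.17774834 0.54626811 0.24136708] [-4.92348655e-01 -3.10215563e+00  2.60617591e-03] 0.9966100498476766 [-0.27499542  0.02162892 -1.05831561] 0.011
top [[0.02, -1.0, -0.02, 0.02], [-0.99, -0.01, -0.11, 0.62], [0.11, 0.02, -0.99, 1.16], [0.0, 0.0, 0.0, 1.0]]

side [[-0.99, -0.14, -0.02, 0.61], [-0.05, 0.53, -0.85, 0.12], [0.13, -0.84, -0.53, 1.29], [0.0, 0.0, 0.0, 1.0]]
```

View pics/top0.png

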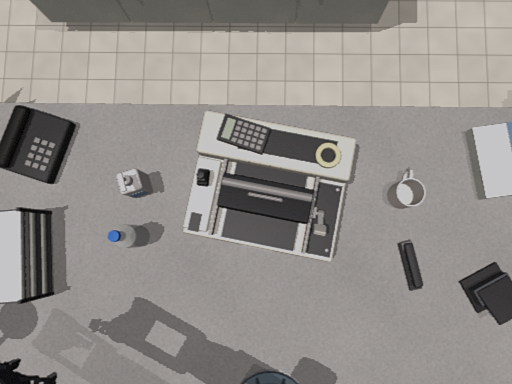

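View pics/side0.png

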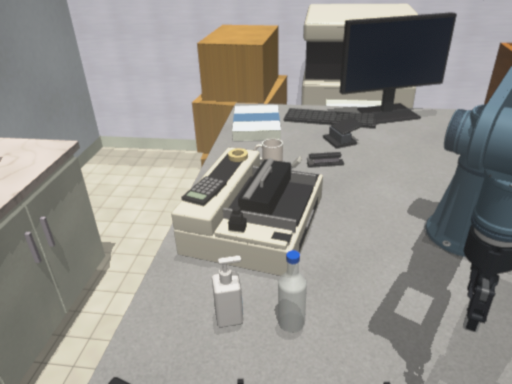

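Top view: the printer spans roughly (185–355, 112–260). The cartridge is at (219–315, 175–220) and the lever grip is near (321, 230).

Run:
```python
from h import *
z=np.load("top0.npz"); im,W=z["im"],z["W"]
m=((W[...,2]>.08)&(W[...,2]<.25)).astype(np.uint8)
n,l,st,c=cv2.connectedComponentsWithStats(m); k=l[180,190+10]; k=l[240,265]; print(st[k])
P=W[l==k]; r=cv2.minAreaRect((P[:,:2]*1000).astype(np.float32)); print(r)
box=cv2.boxPoints(r); print(box)
(cx,cy),(w,h),a=r
# x axis: direction of 340 side with positive world x
e=[box[1]-box[0],box[2]-box[1]]; e=min(e,key=np.linalg.norm); e=e/np.linalg.norm(e); e*=np.sign(e[0]); yaw=np.arctan2(e[1],e[0])
print("yaw",yaw)
R=np.array([[e[0],-e[1]],[e[1],e[0]]])
L=np.dstack([(W[...,:2]*1000-[cx,cy])@R,W[...,2]*1000])
np.savez("pose.npz",c=[cx,cy],R=R)
Q=L[l==k]
def sel(x0,x1,y0,y1,z0,z1):
    q=Q[(Q[:,0]>x0)&(Q[:,0]<x1)&(Q[:,1]>y0)&(Q[:,1]<y1)&(Q[:,2]>z0)&(Q[:,2]<z1)]
    print(len(q),np.percentile(q,[2,50,98],axis=0).round(0).tolist())
sel(60,165,-205,205,130,156)
sel(-165,-100,-100,100,80,125)
sel(-165,40,-205,-140,80,98)
sel(-140,48,-125,125,158,178)  # cartridge top
sel(-165,48,-205,-131,115,220) # lever
```

```text
[  183   110   173   152 19106]
((632.3619384765625, 13.77886962890625), (420.0062255859375, 340.9676513671875), 79.74394226074219)
[[ 427.21158 -162.51456]
 [ 762.7312  -223.22302]
 [ 837.5123   190.0723 ]
 [ 501.99268  250.78076]]
yaw -0.17900199
4098 [[61.0, -199.0, 147.0], [107.0, -38.0, 151.0], [163.0, 199.0, 155.0]]
1749 [[-164.0, -95.0, 92.0], [-132.0, -1.0, 110.0], [-101.0, 96.0, 115.0]]
1452 [[-162.0, -204.0, 89.0], [-59.0, -177.0, 94.0], [36.0, -141.0, 97.0]]
2970 [[-82.0, -116.0, 166.0], [-42.0, -1.0, 171.0], [5.0, 116.0, 177.0]]
204 [[-105.0, -169.0, 116.0], [-85.0, -153.0, 156.0], [-37.0, -135.0, 172.0]]
```

Call:
move_arm(
  steps=[
    {"x": 20,"y": -30,"z": 10,"rz": 0.01},
    {"x": 42,"y": -64,"z": 20,"rz": 0.02},
    {"x": 63,"y": -96,"z": 20,"rz": 0.03},
    {"x": 84,"y": -128,"z": 20,"rz": 0.04},
    {"x": 105,"y": -160,"z": 20,"rz": 0.05},
    {"x": 126,"y": -192,"z": 20,"rz": 0.06},
    {"x": 147,"y": -224,"z": 20,"rz": 0.07},
    {"x": 168,"y": -256,"z": 20,"rz": 0.08},
    {"x": 189,"y": -288,"z": 20,"rz": 0.09},
    {"x": 210,"y": -320,"z": 20,"rz": 0.1},
    {"x": 231,"y": -352,"z": 20,"rz": 0.11},
    {"x": 252,"y": -384,"z": 20,"rz": 0.12},
    {"x": 273,"y": -416,"z": 20,"rz": 0.13},
    {"x": 294,"y": -448,"z": 20,"rz": 0.136},
    {"x": 315,"y": -480,"z": 10,"rz": 0.136},
    {"x": 330,"y": -503,"z": 0,"rz": 0.136},
    {"x": 336,"y": -511,"z": 0,"rz": 0.136},
    {"x": 336,"y": -511,"z": 0,"rz": 0.136},
    {"x": 336,"y": -511,"z": 0,"rz": 0.136},
  ],
  claw=0,
)

```text
validation failed for argument at $.st...
```

Run:
```python
from h import *
im,W=pts("wrist"); cv2.imwrite("pics/w1.png",im)
p=np.load("pose.npz"); L=np.dstack([(W[...,:2]*1000-p["c"])@p["R"],W[...,2]*1000])
s=telemetry.state(); t=s["tool_pos"]*1000 if hasattr(s["tool_pos"],"shape") else np.array(s["tool_pos"])*1000
print(t,(t[:2]-p["c"])@p["R"],s["force"])
Q=L.reshape(-1,3)
def sel(x0,x1,y0,y1,z0,z1):
    q=Q[(Q[:,0]>x0)&(Q[:,0]<x1)&(Q[:,1]>y0)&(Q[:,1]<y1)&(Q[:,2]>z0)&(Q[:,2]<z1)]
    print(len(q),np.percentile(q,[1,50,99],axis=0).round(0).tolist() if len(q) else "")
sel(-110,48,-125,125,162,178)
sel(-110,-30,-100,100,125,155)
sel(-165,-30,-205,-135,125,220)
sel(52,65,-100,100,120,160)
```

```text
[177.80591115 546.38973577 241.57494506] [-542.12313665  443.16812405] [ 0.24504536  0.24691342 -0.6600419 ]
0 
0 
0 
0
```

View pics/w1.png

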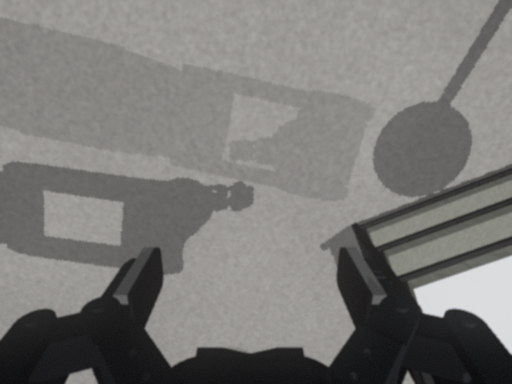

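The move was refused, so the wrist view only shows the desk and the open fingers at the start pose. I'll try a small call to see which format is accepted.

Call:
move_arm(
  steps=[
    {"x": 20,"y": -30,"z": 10,"rx": 0,"ry": 0,"rz": 0.01},
  ],
  claw=0,
)

```text
clock: 0.25
tool_pos: [0.1962, 0.5173, 0.2505]
tool_rot: [-0.471, -3.104, 0.003]
force: [0.7, -0.9, 0.3]
gripper_width: 0.858
```

Call:
move_arm(
  steps=[
    {"x": 21,"y": -32,"z": 10,"rx": 0,"ry": 0,"rz": 0.01},
    {"x": 42,"y": -64,"z": 10,"rx": 0,"ry": 0,"rz": 0.02},
    {"x": 63,"y": -96,"z": 10,"rx": 0,"ry": 0,"rz": 0.03},
    {"x": 84,"y": -128,"z": 10,"rx": 0,"ry": 0,"rz": 0.04},
    {"x": 105,"y": -160,"z": 10,"rx": 0,"ry": 0,"rz": 0.05},
    {"x": 126,"y": -192,"z": 10,"rx": 0,"ry": 0,"rz": 0.06},
    {"x": 147,"y": -224,"z": 10,"rx": 0,"ry": 0,"rz": 0.07},
    {"x": 168,"y": -256,"z": 10,"rx": 0,"ry": 0,"rz": 0.08},
    {"x": 189,"y": -288,"z": 10,"rx": 0,"ry": 0,"rz": 0.09},
    {"x": 210,"y": -320,"z": 10,"rx": 0,"ry": 0,"rz": 0.1},
    {"x": 231,"y": -352,"z": 10,"rx": 0,"ry": 0,"rz": 0.11},
    {"x": 252,"y": -384,"z": 10,"rx": 0,"ry": 0,"rz": 0.12},
    {"x": 273,"y": -416,"z": 0,"rx": 0,"ry": 0,"rz": 0.126},
    {"x": 294,"y": -448,"z": -10,"rx": 0,"ry": 0,"rz": 0.126},
    {"x": 310,"y": -472,"z": -10,"rx": 0,"ry": 0,"rz": 0.126},
    {"x": 316,"y": -481,"z": -10,"rx": 0,"ry": 0,"rz": 0.126},
    {"x": 316,"y": -481,"z": -10,"rx": 0,"ry": 0,"rz": 0.126},
    {"x": 316,"y": -481,"z": -10,"rx": 0,"ry": 0,"rz": 0.126},
  ],
)

```text
clock: 2.05
tool_pos: [0.5135, 0.0365, 0.2422]
tool_rot: [-0.28, -3.128, -0.001]
force: [-0.9, -0.1, 0.0]
gripper_width: -0.003
```

```bash
cat > m.py <<'E'
from h import *
import sys
im,W=pts("wrist"); cv2.imwrite(sys.argv[1],im)
p=np.load("pose.npz"); L=np.dstack([(W[...,:2]*1000-p["c"])@p["R"],W[...,2]*1000])
s=telemetry.state(); t=np.array(s["tool_pos"])*1000
print(s["clock"],t,(t[:2]-p["c"])@p["R"],s["force"],s["gripper_width"])
Q=L.reshape(-1,3)
def sel(x0,x1,y0,y1,z0,z1):
    q=Q[(Q[:,0]>x0)&(Q[:,0]<x1)&(Q[:,1]>y0)&(Q[:,1]<y1)&(Q[:,2]>z0)&(Q[:,2]<z1)]
    print(len(q),np.percentile(q,[1,50,99],axis=0).round(0).tolist() if len(q) else "")
sel(-110,48,-125,125,162,178)
sel(-110,-20,-100,100,125,155)
sel(-165,60,-205,-135,125,220)
sel(40,60,-100,100,115,145)
E
python3 m.py pics/w2.png
```

```text
2.1 [513.41147673  36.85902179 242.30293694] [-121.15921783    1.5325317 ] [-0.22501712  0.27860265 -0.57471009] -0.004109405840851934
12535 [[-83.0, -116.0, 163.0], [-65.0, -20.0, 169.0], [-0.0, 119.0, 174.0]]
3684 [[-83.0, -98.0, 126.0], [-83.0, -2.0, 140.0], [-82.0, 98.0, 155.0]]
1701 [[-106.0, -204.0, 126.0], [-94.0, -151.0, 161.0], [52.0, -137.0, 169.0]]
133 [[48.0, -4.0, 126.0], [50.0, 2.0, 132.0], [51.0, 9.0, 138.0]]
```

View pics/w2.png

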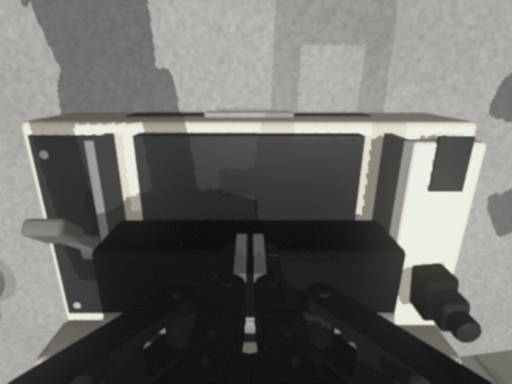

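Wrist view: the cartridge's near face runs along row ~220–310 at printer x = -83, so it is 43 mm short of home. The shut fingers stand clear in front of it and the lever grip is at (45, 230). I'll descend and push.

Call:
move_arm(
  steps=[
    {"x": 0,"y": 0,"z": -30,"rx": 0,"ry": 0,"rz": 0},
    {"x": 0,"y": 0,"z": -60,"rx": 0,"ry": 0,"rz": 0},
    {"x": 0,"y": 0,"z": -85,"rx": 0,"ry": 0,"rz": 0},
    {"x": 0,"y": 0,"z": -97,"rx": 0,"ry": 0,"rz": 0},
    {"x": 8,"y": -1.4,"z": -97,"rx": 0,"ry": 0,"rz": 0},
    {"x": 16,"y": -2.9,"z": -97,"rx": 0,"ry": 0,"rz": 0},
    {"x": 22,"y": -4,"z": -97,"rx": 0,"ry": 0,"rz": 0},
    {"x": 26,"y": -4.7,"z": -97,"rx": 0,"ry": 0,"rz": 0},
    {"x": 30,"y": -5.4,"z": -97,"rx": 0,"ry": 0,"rz": 0},
    {"x": 34,"y": -6.2,"z": -97,"rx": 0,"ry": 0,"rz": 0},
    {"x": 38,"y": -6.9,"z": -97,"rx": 0,"ry": 0,"rz": 0},
    {"x": 42,"y": -7.6,"z": -97,"rx": 0,"ry": 0,"rz": 0},
    {"x": 46,"y": -8.3,"z": -97,"rx": 0,"ry": 0,"rz": 0},
    {"x": 50,"y": -9,"z": -97,"rx": 0,"ry": 0,"rz": 0},
  ],
)

```text
clock: 3.5
tool_pos: [0.5635, 0.027, 0.1459]
tool_rot: [-0.28, -3.127, -0.0]
force: [-6.5, 1.8, 5.2]
gripper_width: -0.007
```

```bash
python3 m.py pics/w3.png
```

```text
3.55 [564.29990743  26.72801382 145.92077113] [-69.28008901   0.62396064] [-3.5512795   1.77061676  1.58511587] 0.001261828953043696
14709 [[-82.0, -112.0, 162.0], [-53.0, 3.0, 169.0], [-22.0, 119.0, 177.0]]
11184 [[-81.0, -98.0, 125.0], [-59.0, -1.0, 142.0], [-58.0, 98.0, 155.0]]
0 
0
```

Call:
move_arm(
  steps=[
    {"x": 4,"y": -0.7,"z": 0,"rx": 0,"ry": 0,"rz": 0},
    {"x": 8,"y": -1.4,"z": 0,"rx": 0,"ry": 0,"rz": 0},
    {"x": 12,"y": -2.2,"z": 0,"rx": 0,"ry": 0,"rz": 0},
    {"x": 15,"y": -2.7,"z": 0,"rx": 0,"ry": 0,"rz": 0},
    {"x": 17,"y": -3.1,"z": 0,"rx": 0,"ry": 0,"rz": 0},
    {"x": 18,"y": -3.3,"z": 0,"rx": 0,"ry": 0,"rz": 0},
    {"x": 18.5,"y": -3.4,"z": 0,"rx": 0,"ry": 0,"rz": 0},
  ],
)

```text
clock: 4.25
tool_pos: [0.5819, 0.0235, 0.1457]
tool_rot: [-0.28, -3.127, -0.0]
force: [-8.1, 1.1, 4.6]
gripper_width: 0.003
```

```bash
python3 m.py pics/w4.png
```

```text
4.3 [581.86138955  23.55857616 145.67412457] [-51.43489631   0.63194419] [-5.60529908  1.58959507  3.7371066 ] 0.002372956330207616
14639 [[-63.0, -112.0, 162.0], [-34.0, 3.0, 169.0], [-4.0, 118.0, 177.0]]
11210 [[-63.0, -98.0, 125.0], [-40.0, -1.0, 142.0], [-39.0, 98.0, 155.0]]
0 
0
```

Nearly home. I'll creep forward until the force shows contact with the back wall.

Call:
move_arm(
  steps=[
    {"x": 0.5,"y": -0.1,"z": 0,"rx": 0,"ry": 0,"rz": 0},
    {"x": 1,"y": -0.2,"z": 0,"rx": 0,"ry": 0,"rz": 0},
    {"x": 1.5,"y": -0.3,"z": 0,"rx": 0,"ry": 0,"rz": 0},
  ],
)

```text
clock: 4.6
tool_pos: [0.5819, 0.0236, 0.1457]
tool_rot: [-0.279, -3.124, -0.0]
force: [-14.0, 1.3, 10.1]
gripper_width: 0.003
```

Call:
move_arm(
  steps=[
    {"x": 1,"y": -0.2,"z": 0,"rx": 0,"ry": 0,"rz": 0},
    {"x": 2,"y": -0.4,"z": 0,"rx": 0,"ry": 0,"rz": 0},
    {"x": 2,"y": -0.4,"z": 0,"rx": 0,"ry": 0,"rz": 0},
  ],
)

```text
clock: 4.9
tool_pos: [0.5819, 0.0236, 0.1457]
tool_rot: [-0.278, -3.119, -0.0]
force: [-22.4, 2.7, 15.9]
gripper_width: 0.005
```

The tool has stalled with force building, so the cartridge is home (near face about -39.5, home is -40). Next I'll back off, raise, and go behind the lever grip.

Call:
move_arm(
  steps=[
    {"x": -10,"y": 1.8,"z": 0,"rx": 0,"ry": 0,"rz": 0},
    {"x": -25,"y": 4.5,"z": 0,"rx": 0,"ry": 0,"rz": 0},
    {"x": -40,"y": 7,"z": 25,"rx": 0,"ry": 0,"rz": 0},
    {"x": -60,"y": 5,"z": 60,"rx": 0,"ry": 0,"rz": 0},
    {"x": -80,"y": -10,"z": 90,"rx": 0,"ry": 0,"rz": 0},
    {"x": -100,"y": -40,"z": 95,"rx": 0,"ry": 0,"rz": 0},
    {"x": -115,"y": -75,"z": 95,"rx": 0,"ry": 0,"rz": 0},
    {"x": -119,"y": -110,"z": 95,"rx": 0,"ry": 0,"rz": 0},
    {"x": -119,"y": -132,"z": 95,"rx": 0,"ry": 0,"rz": 0},
    {"x": -119,"y": -139,"z": 90,"rx": 0,"ry": 0,"rz": 0},
    {"x": -119,"y": -139,"z": 90,"rx": 0,"ry": 0,"rz": 0},
    {"x": -119,"y": -139,"z": 90,"rx": 0,"ry": 0,"rz": 0},
  ],
)

```text
clock: 6.1
tool_pos: [0.467, -0.1156, 0.235]
tool_rot: [-0.28, -3.129, -0.001]
force: [0.5, 0.7, -0.1]
gripper_width: 0.003
```

```bash
python3 m.py pics/w5.png
```

```text
6.15 [ 467.10128162 -115.35897952  235.10985754] [-139.6274142  -156.49872469] [-0.412335    0.52485862  0.64780664] -0.0014372702745201883
4788 [[-41.0, -79.0, 162.0], [-25.0, 26.0, 169.0], [17.0, 66.0, 175.0]]
3536 [[-41.0, -66.0, 125.0], [-40.0, 7.0, 140.0], [-39.0, 81.0, 155.0]]
0 
0
```

View pics/w5.png

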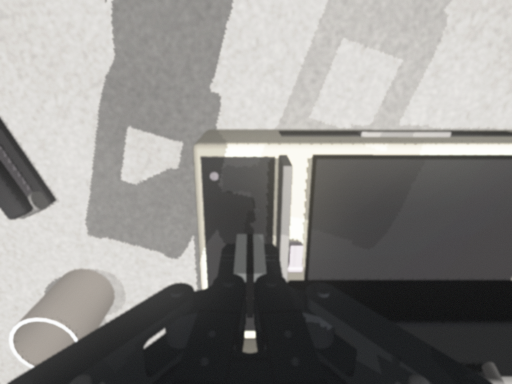

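Wrist view: the cartridge edge (row 280) holds at x = -40, so it is home. The fingers are lined up over the right deck and hide the lever behind them. I'll lower and push the lever.

Call:
move_arm(
  steps=[
    {"x": 0,"y": 0,"z": -25,"rx": 0,"ry": 0,"rz": 0},
    {"x": 0,"y": 0,"z": -50,"rx": 0,"ry": 0,"rz": 0},
    {"x": 0,"y": 0,"z": -64,"rx": 0,"ry": 0,"rz": 0},
    {"x": 10,"y": -1.8,"z": -64,"rx": 0,"ry": 0,"rz": 0},
    {"x": 16,"y": -2.9,"z": -64,"rx": 0,"ry": 0,"rz": 0},
    {"x": 22,"y": -4,"z": -64,"rx": 0,"ry": 0,"rz": 0},
    {"x": 28,"y": -5.1,"z": -64,"rx": 0,"ry": 0,"rz": 0},
    {"x": 34,"y": -6.2,"z": -64,"rx": 0,"ry": 0,"rz": 0},
    {"x": 40,"y": -7.2,"z": -64,"rx": 0,"ry": 0,"rz": 0},
  ],
)

```text
clock: 7.05
tool_pos: [0.4967, -0.1215, 0.1755]
tool_rot: [-0.273, -3.1, -0.003]
force: [-78.5, 15.8, 91.8]
gripper_width: -0.002
```

The force is about 120 N, which is too high. The fingertips were set too low-overlap and are wedging on the end face of the grip rather than behind it. I'm backing off at once.

Call:
move_arm(
  steps=[
    {"x": -12,"y": 2.2,"z": 2,"rx": 0,"ry": 0,"rz": 0},
    {"x": -40,"y": 7.2,"z": 2,"rx": 0,"ry": 0,"rz": 0},
    {"x": -40,"y": 7.2,"z": 2,"rx": 0,"ry": 0,"rz": 0},
  ],
)

```text
clock: 7.35
tool_pos: [0.4657, -0.1157, 0.174]
tool_rot: [-0.28, -3.129, 0.0]
force: [0.3, 0.0, -0.4]
gripper_width: 0.001
```

Run:
```python
from h import *
im,W=pts("top"); p=np.load("pose.npz"); L=np.dstack([(W[...,:2]*1000-p["c"])@p["R"],W[...,2]*1000]); Q=L.reshape(-1,3)
s=telemetry.state(); t=np.array(s["tool_pos"])*1000; print(t,(t[:2]-p["c"])@p["R"],s["force"])
q=Q[(abs(Q[:,1]+155)<20)&(Q[:,0]>-125)&(Q[:,0]<60)&(Q[:,2]>115)&(Q[:,2]<195)]
print(q[np.argsort(q[:,0])][::6].round(0).tolist())
cv2.imwrite("pics/t6.png",cv2.resize(im[160:290,260:390],None,fx=4,fy=4))
```

```text
[ 467.16086473 -116.27439976  174.30428021] [-139.40579476 -157.38890957] [-1.39614539 -0.20974819  0.11527761]
[[-59.0, -149.0, 125.0], [-53.0, -149.0, 115.0], [-47.0, -148.0, 116.0], [-32.0, -140.0, 116.0], [49.0, -140.0, 131.0], [50.0, -144.0, 116.0], [50.0, -145.0, 134.0], [50.0, -149.0, 139.0], [50.0, -147.0, 116.0], [51.0, -148.0, 149.0], [51.0, -164.0, 147.0], [52.0, -156.0, 148.0], [53.0, -161.0, 149.0], [54.0, -166.0, 148.0], [55.0, -158.0, 149.0], [56.0, -138.0, 153.0], [57.0, -155.0, 150.0], [58.0, -162.0, 152.0], [60.0, -154.0, 151.0]]
```

View pics/t6.png

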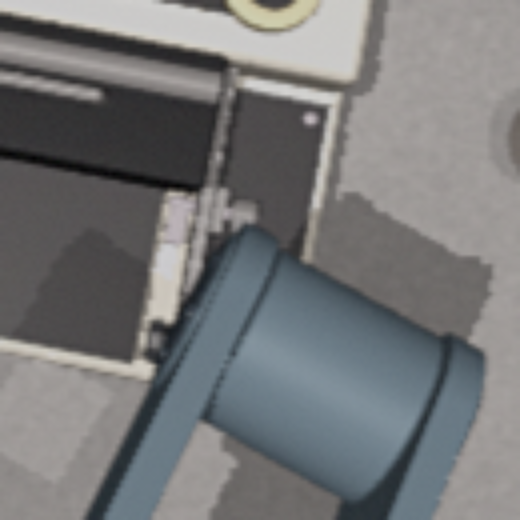

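Top crop: the arm hides the lever grip, and the hinge boss shows at about (235, 212). The force is back to zero. The grip's lower corner sits at z≈162, so I'll go about 18 mm lower and push more gently in short calls.

Call:
move_arm(
  steps=[
    {"x": 0,"y": 0,"z": -10,"rx": 0,"ry": 0,"rz": 0},
    {"x": 0,"y": 0,"z": -18,"rx": 0,"ry": 0,"rz": 0},
    {"x": 8,"y": -1.4,"z": -18,"rx": 0,"ry": 0,"rz": 0},
    {"x": 14,"y": -2.5,"z": -18,"rx": 0,"ry": 0,"rz": 0},
    {"x": 19,"y": -3.4,"z": -18,"rx": 0,"ry": 0,"rz": 0},
    {"x": 22,"y": -4,"z": -18,"rx": 0,"ry": 0,"rz": 0},
    {"x": 25,"y": -4.5,"z": -18,"rx": 0,"ry": 0,"rz": 0},
  ],
)

```text
clock: 8.1
tool_pos: [0.4888, -0.1202, 0.155]
tool_rot: [-0.278, -3.119, -0.001]
force: [-25.6, 2.9, 20.7]
gripper_width: 0.003
```

Run:
```python
from h import *
im,W=pts("side"); p=np.load("pose.npz")
s=telemetry.state(); t=np.array(s["tool_pos"])*1000; print(t,(t[:2]-p["c"])@p["R"],s["force"],s["ft_torque"])
cv2.imwrite("pics/s7.png",cv2.resize(im[130:290,180:380],None,fx=4,fy=3.7))
```

```text
[ 488.72843414 -120.27457227  155.15845914] [-117.47061433 -157.4851131 ] [-19.82601168   2.0292329   14.80484359] [ 0.33469087  2.88255944 -0.02179231]
```

View pics/s7.png

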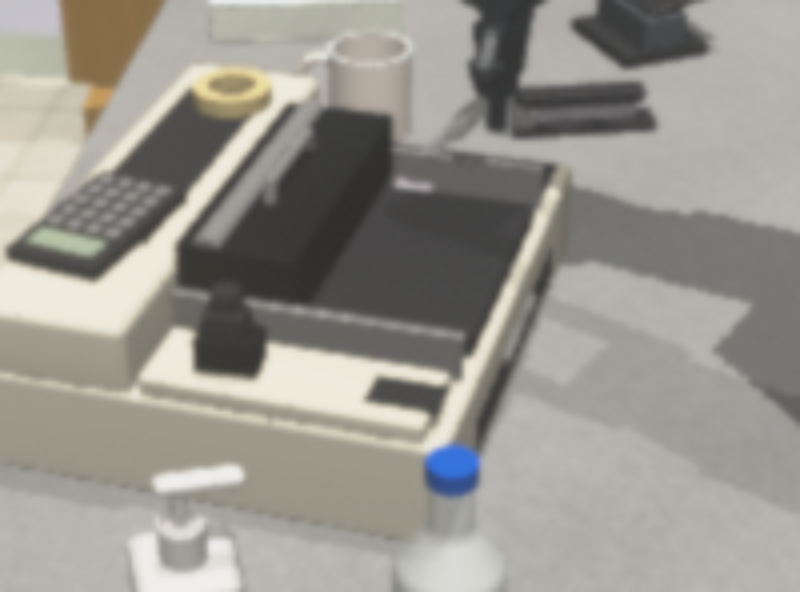

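Side view: the fingers at (490, 110) rest against the lever grip at (455, 125), which is still open. The grip's corner has to move up at 45° as it turns. A flat push therefore self-locks on pad friction: fx≈20 and fz≈15 with no motion. I'll follow the lever's arc instead, up and forward.

Call:
move_arm(
  steps=[
    {"x": -2,"y": 0.4,"z": 0,"rx": 0,"ry": 0,"rz": 0},
    {"x": 2,"y": -0.4,"z": 3,"rx": 0,"ry": 0,"rz": 0},
    {"x": 5.5,"y": -1,"z": 6,"rx": 0,"ry": 0,"rz": 0},
    {"x": 9,"y": -1.6,"z": 8.5,"rx": 0,"ry": 0,"rz": 0},
    {"x": 12.5,"y": -2.3,"z": 11,"rx": 0,"ry": 0,"rz": 0},
  ],
)

```text
clock: 8.65
tool_pos: [0.5032, -0.1229, 0.1666]
tool_rot: [-0.28, -3.125, -0.001]
force: [-9.6, 1.6, 6.9]
gripper_width: 0.0
```

It moves freely now at about 10 N. I'll continue along the arc.

Call:
move_arm(
  steps=[
    {"x": 3.5,"y": -0.6,"z": 2.2,"rx": 0,"ry": 0,"rz": 0},
    {"x": 7.4,"y": -1.3,"z": 4.4,"rx": 0,"ry": 0,"rz": 0},
    {"x": 11.3,"y": -2,"z": 6.2,"rx": 0,"ry": 0,"rz": 0},
    {"x": 15.3,"y": -2.7,"z": 8,"rx": 0,"ry": 0,"rz": 0},
    {"x": 19.3,"y": -3.5,"z": 9.5,"rx": 0,"ry": 0,"rz": 0},
    {"x": 23.3,"y": -4.2,"z": 10.8,"rx": 0,"ry": 0,"rz": 0},
    {"x": 27.5,"y": -5,"z": 11.8,"rx": 0,"ry": 0,"rz": 0},
    {"x": 31.7,"y": -5.7,"z": 12.8,"rx": 0,"ry": 0,"rz": 0},
  ],
)

```text
clock: 9.45
tool_pos: [0.5366, -0.1289, 0.179]
tool_rot: [0.281, 3.129, 0.0]
force: [-1.4, 0.1, -2.4]
gripper_width: 0.002
```

Call:
move_arm(
  steps=[
    {"x": 4,"y": -0.7,"z": 0.5,"rx": 0,"ry": 0,"rz": 0},
    {"x": 8,"y": -1.4,"z": 1,"rx": 0,"ry": 0,"rz": 0},
    {"x": 12,"y": -2.2,"z": 1,"rx": 0,"ry": 0,"rz": 0},
    {"x": 16,"y": -2.9,"z": 1,"rx": 0,"ry": 0,"rz": 0},
    {"x": 20,"y": -3.6,"z": 0,"rx": 0,"ry": 0,"rz": 0},
    {"x": 24,"y": -4.3,"z": -1,"rx": 0,"ry": 0,"rz": 0},
    {"x": 28,"y": -5,"z": -2,"rx": 0,"ry": 0,"rz": 0},
    {"x": 32,"y": -5.7,"z": -3,"rx": 0,"ry": 0,"rz": 0},
    {"x": 36,"y": -6.4,"z": -4,"rx": 0,"ry": 0,"rz": 0},
  ],
)

```text
clock: 10.35
tool_pos: [0.5726, -0.1353, 0.175]
tool_rot: [0.281, 3.129, 0.0]
force: [-0.8, 0.6, 0.1]
gripper_width: -0.002
```

```bash
cat > t.py <<'E'
from h import *
import sys
im,W=pts("top"); p=np.load("pose.npz"); L=np.dstack([(W[...,:2]*1000-p["c"])@p["R"],W[...,2]*1000]); Q=L.reshape(-1,3)
s=telemetry.state(); t=np.array(s["tool_pos"])*1000; print(s["clock"],t,(t[:2]-p["c"])@p["R"],s["force"])
q=Q[(abs(Q[:,1]+155)<19)&(Q[:,0]>-125)&(Q[:,0]<46)&(Q[:,2]>108)&(Q[:,2]<200)]
print(q[np.argsort(q[:,0])][::6].round(0).tolist())
q=Q[(abs(Q[:,1])<116)&(Q[:,0]>-125)&(Q[:,0]<60)&(Q[:,2]>163)&(Q[:,2]<176)]
print("cart",len(q),np.percentile(q,[1,50,99],axis=0).round(0).tolist())
cv2.imwrite(sys.argv[1],cv2.resize(im[100:280,170:400],None,fx=3,fy=3))
E
python3 t.py pics/t8.png
```

```text
10.4 [ 572.97142521 -135.43244265  174.91848342] [ -31.87484886 -157.40152773] [-0.7013767  -0.03616938  0.89259676]
[[-57.0, -151.0, 108.0], [-53.0, -158.0, 110.0], [-50.0, -147.0, 111.0], [-47.0, -151.0, 114.0]]
cart 2556 [[-40.0, -110.0, 166.0], [-1.0, 2.0, 171.0], [49.0, 114.0, 176.0]]
```

No force, so it has probably snapped over. I'll withdraw up and back, then look.

Call:
move_arm(
  steps=[
    {"x": -10,"y": 1.8,"z": 10,"rx": 0,"ry": 0,"rz": 0},
    {"x": -25,"y": 4.5,"z": 30,"rx": 0,"ry": 0,"rz": 0},
    {"x": -50,"y": 9,"z": 60,"rx": 0,"ry": 0,"rz": 0},
    {"x": -90,"y": 16,"z": 75,"rx": 0,"ry": 0,"rz": 0},
    {"x": -130,"y": 23,"z": 80,"rx": 0,"ry": 0,"rz": 0},
    {"x": -170,"y": 30,"z": 80,"rx": 0,"ry": 0,"rz": 0},
    {"x": -200,"y": 35,"z": 80,"rx": 0,"ry": 0,"rz": 0},
    {"x": -220,"y": 38,"z": 80,"rx": 0,"ry": 0,"rz": 0},
    {"x": -220,"y": 38,"z": 80,"rx": 0,"ry": 0,"rz": 0},
    {"x": -220,"y": 38,"z": 80,"rx": 0,"ry": 0,"rz": 0},
  ],
)

```text
clock: 11.4
tool_pos: [0.3528, -0.0976, 0.2556]
tool_rot: [0.281, 3.127, -0.001]
force: [0.3, -0.1, -0.8]
gripper_width: -0.005
```

```bash
python3 t.py pics/t9.png
```

```text
11.45 [353.08391109 -97.64358198 255.54789716] [-254.97718093 -159.36690375] [ 0.47689206  0.76667892 -0.37375507]
[[-60.0, -137.0, 111.0], [-55.0, -150.0, 112.0], [-53.0, -147.0, 114.0], [-51.0, -155.0, 109.0], [-49.0, -140.0, 115.0], [-47.0, -149.0, 109.0], [-45.0, -143.0, 109.0], [-44.0, -137.0, 110.0], [-41.0, -150.0, 113.0], [-39.0, -150.0, 115.0], [-36.0, -151.0, 120.0], [-34.0, -148.0, 120.0], [-32.0, -159.0, 120.0], [-30.0, -158.0, 124.0], [-27.0, -157.0, 124.0], [-24.0, -159.0, 130.0], [-21.0, -158.0, 128.0], [-19.0, -160.0, 137.0], [-16.0, -148.0, 139.0], [-14.0, -161.0, 140.0], [-12.0, -158.0, 140.0], [-10.0, -154.0, 144.0], [-9.0, -159.0, 147.0], [-8.0, -153.0, 146.0], [-7.0, -147.0, 150.0], [-5.0, -166.0, 149.0], [-5.0, -142.0, 147.0], [-3.0, -150.0, 146.0], [-2.0, -146.0, 156.0], [-1.0, -151.0, 153.0], [0.0, -139.0, 147.0], [1.0, -148.0, 156.0], [3.0, -156.0, 156.0], [4.0, -147.0, 157.0], [5.0, -142.0, 158.0], [6.0, -149.0, 161.0], [7.0, -168.0, 158.0], [8.0, -148.0, 167.0], [9.0, -140.0, 164.0], [10.0, -160.0, 169.0], [12.0, -166.0, 166.0], [13.0, -142.0, 162.0], [14.0, -165.0, 166.0], [16.0, -158.0, 161.0], [18.0, -152.0, 160.0]]
cart 2653 [[-40.0, -114.0, 165.0], [-2.0, -2.0, 171.0], [48.0, 114.0, 176.0]]
```

View pics/t9.png

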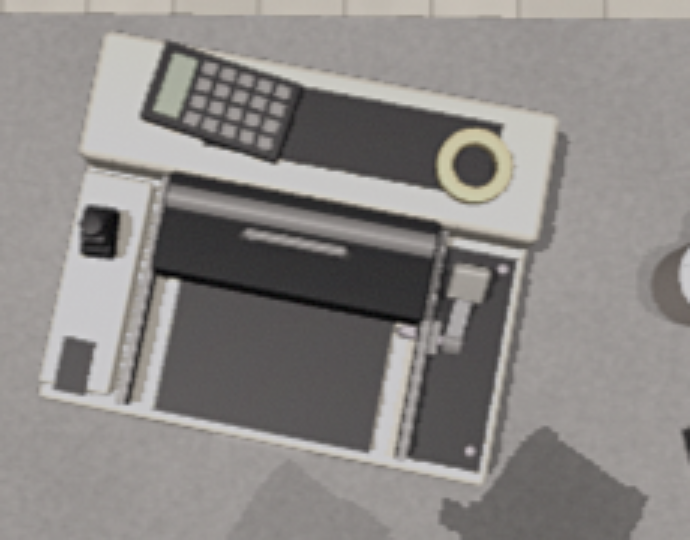

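The lever leans to +x at (470, 280) with its tip at (16, 161), which matches the locked pose of 16, 161. The cartridge is at -40…+48 (home), and the bystanders in view are undisturbed.

```bash
python3 -c "
from bench import sign_off; print(sign_off())"
```

```text
the job is handed in; nothing more can be done
None
```

The cartridge is fully home and the lever is locked, but one lever push may have gone over the 120 N wrist-force limit.

**Cartridge:** I pushed it along its guides until the tool stopped moving and the force built to about 25 N. Its near face then measured x = -40 mm, which is the home position, and it was still there after the lever was thrown.

**Lever:** I pushed it past its dead point and withdrew the arm. Its tip then measured x ≈ 16, z ≈ 161 mm in the printer's frame, matching the locked pose. I handed the job in at about 11.5 s with the robot clear.

**What went wrong:** My first push on the lever was too high and wedged on the end of the grip. The reading when that move ended was (-78.5, 15.8, 91.8) N, about 122 N in total. I backed off at once, but that may count as a failure. A second, lower push jammed on friction at about 33 N, and following the lever's arc then worked at about 12 N.

**Bystanders:** The tape, calculator and stamp looked unmoved in the last top view. I did not re-measure any of the bystanders, including the four on the desk. The arm stayed away from those four apart from passing near the bottle and sanitiser at the start, with the fingertips above them.

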